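Pack a jar at the flea-market stall: un-nest, load, turn and stack the crates

ROBOT

A 6-joint arm with a two-finger parallel gripper is mounted at the origin on the work surface. World frame = base frame: x ahead of the robot, y to its left, z up, the work surface at z = 0. Lengths are in m, angles in degrees, forces in N, time in s.
With the tool pointing down it reaches from about 0.375 to 0.9 m from the base axis. Payload 3.1 kg.
Tool frame: the origin (TCP) lies on the centre line of the jaws, within the pads' length; the fingertips stand 25 mm ahead of it and the grasp point (between the pads) lies 6 mm ahead of it; z points along the fingers, y is the line along which they close (so a half turn about z gives the same grasp; the last joint's range is limited). The gripper opens to 87 mm and grips with 3 to 60 N. Pads are 19 mm wide; open, the fingers measure 117 mm over their backs; the gripper's body (75 mm by 190 mm) begins 51 mm behind the grasp point.
Start: joints at [59.903, 30.224, 82.088, -0, 67.689, -10.227], TCP at [0.212, 0.588, 0.248] pointing down, gripper open.
Joint ranges: [-176.69, 176.69], [-43.24, 126.21], [12.49, 139.97], [-82, 262], [0, 151.66], [-163.58, 163.58]. Speed limits (degrees/s): [159.86, 159.86, 180, 180, 180, 180].

INTERFACE

Orientations are given as a 3x3 rotation matrix whose columns are the frame's x, y, z axes.
In Python, from rig import * gives the robot as it stands.
- The arm moves only by the tool step_arm, never from a script. Its argument "steps" is a list of rows, each a list of 7 numbers: the shift along the tool's x, y, z normalised to -1 to 1, where 1 is 0.3 m, then the turn, a rotation vector about the tool's x, y, z normalised to -1 to 1, where 1 is 45 degrees, then the gripper's target within -1 to 1 (shut at 1, half-way at 0, fully open at -1). A call has 1 to 8 rows; each row is the pose to reach, as a shift and turn from the pose commanded when the call began, along the tool's axes at that moment; what a row does not reach only later rows make up. A row lasts 1/12 s, in which the tool goes at most 41.7 mm and 7.16 degrees, less where a joint would pass 70% of its speed; a pose out of reach is approached as far as the arm can. A call with a number of a shift or a turn outside -1 to 1 is refused whole. A call with a gripper value outside its range is refused whole. The fingers move at their own pace and stop on an object; the grip force is fixed at half the most. Time passes only in rows, so rows that repeat a pose let the fingers close. It gives the time, the measured TCP pose, the force, the opening and the grip force at its end, in the units of the state.
- read_state(): the state, without advancing time (a new reading comes with each control period).
- capture(name): name is "side" or "top" or "wrist"; returns a dict with "image" (420x560x3 uint8, red, green, blue), "vertical_fov" (degrees; the focal length in pixels is half the picture's height over the tangent of half this angle, whatever the lens; pixels are square), "cx", "cy" (the principal point, pixels), "world_from_camera" (4x4, takes a point from camera to world coordinates); the wrist camera has in their place "T_tool_cam" (4x4, takes a point from camera to tool coordinates, whose origin is the TCP and whose axes are the flange's). Camera axes: x right, y down, z forward; pixel columns grow to the right and rows downward; lengths in m; the calibration is good to about 2 mm. A picture is of the moment at which its call begins: read the wrist's pose just before it. There is no depth.
- hand_in(): hands the job in; it is judged then, once.
The state is a dict: "time_s": time; "joint_positions": joint angles; "qvel": joint speeds; "tau": joint torques, N m; "position": TCP position; "tcp_rot": TCP orientation; "force": force on the tool from outside, world axes, zero at the start; "moment": the same for the moment, N m; "opening": opening from 0.0 (shut) to 1.0 (fully open); "grasp_force": force on a finger pad.
Only numpy, scipy, OpenCV 4.12 (cv2) and the standard library are available. Lean on these libraries where they do the work, as an engineer would, in place of code of your own. Each camera call takes 0.05 s, during which the arm holds its last target. There are 200 camera calls.

TASK

Two small stack-nest crates stand one nested inside the other. Take the orange crate out (the cork mat is a free place to put it for the moment), stand the cork-topped blue jar upright inside the blue crate, then put the orange crate back on top of the blue one turned half round, its black end over the blue crate's plain end, so that it sits level on the rim lugs above the jar instead of nesting. Leave the blue crate flat on the table, never press the orange crate down on the jar, and do not shift or knock over the bottle, candlestick or vase.

Things in the scene. Friction and masses are not known exactly. Their poses are not given: they have to be found in the camera images.
- crate_low: Blue stack-nest crate with one black end, lower of the pair, loose, 0.18 kg. Origin: centre of its underside; z up, x along its length towards the BLACK end. 190 (x) x 140 (y) mm at the rim, 90 high, open top. Below z 46 it is stepped in to 164 x 114 outside. Upright rim walls z 50 to 90, 8 mm thick, inside 174 x 124. 
- crate_low_floor (a point): Centre of the blue crate's inner floor, 5 mm above its underside. Flat floor for the jar: 116 (x) x 104 (y) mm. A ledge 45 mm above it narrows the opening to 142 x 92 mm.
- crate_low_lug (a point): Middle lug at the blue crate's plain end, 78 mm from its centre towards -x, top 80 mm above its underside, 10 below the rim. It is 40 mm wide and juts 18 mm inwards; two more lugs fill the corners of the black end. Same way round, slots in a crate's base let it sink past the lugs (nested, 50 mm higher); turned half round it rests on them with 5 mm play in the rim.
- crate_top_mid (a point): Orange crate, identical, 0.14 to 0.23 kg, at first nested in the blue one the same way round. Point: its centre, 45 mm above its underside and below its rim; x towards its BLACK end, z up. Lift it by pinching a long rim wall: middle at y +66 or -66 mm, x 0; 8 mm thick, upright, free on both faces for 40 mm down from the rim.
- crate_top_black_end (a point): Middle of the black end's rim top on the orange crate: 91 mm along x from its centre and 45 mm above it.
- jar_mid (a point): Blue ceramic jar with a cork top, 52 mm diameter (straight from 6 to 46 mm up), 64 mm high, 0.11 to 0.23 kg, standing upright. The point is its centre, 32 mm above its underside; z up.
- mat: Flat cork mat, 230 x 190 x 3 mm, fixed to the table, empty: a free place for the orange crate. Origin at the centre of its underside, x along its length.
- bottle_mid (a point): Bystander: green bottle, 62 mm diameter, 150 mm high, standing. The point is its centre, 75 mm up.
- candlestick_mid (a point): Bystander: brass candlestick, 68 mm diameter at the foot, 118 mm high. The point is its centre, 59 mm up.
- vase_mid (a point): Bystander: amber vase, 66 mm diameter, 105 mm high. The point is its centre, 52 mm up.
Not all that is in view belongs to the job. There is more than one size of the part that bears crate_top_mid; the job needs the smaller. There is more than one size of the part that bears jar_mid; the job needs the largest.

How it is judged (in metres and radians):
On the way, in this order (a step that is already met when the one before it is completed fails the run):
1. the orange crate is out of the blue one and clear to its side (horizontal distance between crate_top_mid and crate_low above 0.15 m), for 0.1 s.
2. the jar stands upright in the blue crate, let go (x of jar_mid in the frame of crate_low between -0.05 and 0.05 m and y of jar_mid in the frame of crate_low between -0.04 and 0.04 m and z of jar_mid in the frame of crate_low between 0.032 and 0.042 m and angle between jar_mid's own z axis and vertical below 0.15 rad and contact force between jar and the fingers below 0.2 N), for 0.1 s.
At the end, for the whole second after the job is handed in: Blue crate flat on the table, jar upright on its floor (within 50/40 mm of centre, 0.15 rad); orange crate at rest on the lugs, underside 80 mm (+-4) above the blue one's, centred to 9 mm, level to 0.05 rad, black end over plain end (x of jar_mid in the frame of crate_low between -0.05 and 0.05 m and y of jar_mid in the frame of crate_low between -0.04 and 0.04 m and z of jar_mid in the frame of crate_low between 0.032 and 0.042 m and angle between jar_mid's own z axis and vertical below 0.15 rad and x of crate_top_mid in the frame of crate_low between -0.009 and 0.009 m and y of crate_top_mid in the frame of crate_low between -0.009 and 0.009 m and z of crate_top_mid in the frame of crate_low between 0.121 and 0.129 m and x of crate_top_black_end in the frame of crate_low below -0.07 m and angle between crate_top_mid's own z axis and vertical below 0.05 rad and angle between crate_low's own z axis and vertical below 0.04 rad and height (world z) of crate_low between -0.003 and 0.005 m and linear speed of each of crate_top, jar below 0.03 m/s); the robot touches nothing.
It fails at once if the bottle was shifted over 25 mm or knocked over (distance of bottle_mid from where it was at the start of the episode above 0.025 m or angle between bottle_mid's own z axis and vertical above 0.5 rad).
It fails at once if the candlestick was shifted over 25 mm or knocked over (distance of candlestick_mid from where it was at the start of the episode above 0.025 m or angle between candlestick_mid's own z axis and vertical above 0.5 rad).
It fails at once if the vase was shifted over 25 mm or knocked over (distance of vase_mid from where it was at the start of the episode above 0.025 m or angle between vase_mid's own z axis and vertical above 0.5 rad).
It fails at once if the orange crate pressed on the jar with over 15 N (contact force between crate_top and jar above 15 N).
It also fails if it takes over 72 s, if anything falls off the work surface, if the arm or the gripper's body presses on something with over 40 N, if the wrist force passes 120 N, or if a joint passes its speed limit or range.

## Working session

There is one attempt and no reset: what is moved stays moved. The work goes in short steps, Python scripts to look and compute and a tool call to move; the robot and the scene stay as the last step left them, time stands still between calls to the robot, and variables do not carry over. Pictures are saved under pics/ and viewed, at most 10 in all, crops included, and the job is handed in when it is done.

Besides the shell and the picture viewer there is one more tool, called as name([rows], argument=value, ...), one row to a line, values as JSON. step_arm: Moves the arm, as the interface text tells. Scaled input: -1 to 1 covers 0.3 m each way for a shift and 45 degrees each way for a turn. Its arguments: {"type":"object","properties":{"steps":{"type":"array"}},"required":["steps"]}

```bash
ls; mkdir -p pics
cat > h.py <<'E'
from rig import *
import numpy as np, cv2
def cam(name):
    s=read_state(); c=capture(name); im=c["image"]; f=im.shape[0]/2/np.tan(np.radians(c["vertical_fov"])/2)
    if "world_from_camera" in c: T=np.array(c["world_from_camera"])
    else:
        W=np.eye(4); W[:3,:3]=s["tcp_rot"]; W[:3,3]=s["position"]; T=W@np.array(c["T_tool_cam"])
    return im,(f,c["cx"],c["cy"],T)
def save(n,im): cv2.imwrite("pics/"+n,im[:,:,::-1])
def ray(p,uv,z):
    f,cx,cy,T=p; d=T[:3,:3]@np.array([(uv[0]-cx)/f,(uv[1]-cy)/f,1]); o=T[:3,3]
    return o+d*(z-o[2])/d[2]
def proj(p,X):
    f,cx,cy,T=p; q=np.linalg.inv(T)@np.append(X,1); return np.array([cx+f*q[0]/q[2],cy+f*q[1]/q[2]])
E
python3 - <<'E'
from h import *
import pickle
P={}
for n in("top","side"):
    im,p=cam(n); save(n+"0.png",im); P[n]=p; print(n,p[0],p[1:3],p[3].round(3).tolist())
im,p=cam("wrist"); save("w0.png",im)
pickle.dump(P,open("P.pkl","wb"))
s=read_state(); print(s)
E
```

```text
pics
top 482.2743224985485 (282.3368286428063, 201.97890047875717) [[0.029, -0.987, 0.156, 0.261], [-0.999, -0.031, -0.012, -0.052], [0.016, -0.155, -0.988, 1.271], [0.0, 0.0, 0.0, 1.0]]
side 486.3684265435205 (281.8298588481981, 206.86846903226163) [[0.982, -0.092, 0.165, 0.201], [-0.189, -0.515, 0.836, -1.302], [0.008, -0.852, -0.523, 0.887], [0.0, 0.0, 0.0, 1.0]]
{'time_s': 0.15, 'joint_positions': array([ 5.99015028e+01,  3.02662443e+01,  8.21394735e+01, -1.24763765e-03,
        6.76890563e+01, -1.02284595e+01]), 'qvel': array([-0.06648688, -0.10573394, -0.07428577,  0.04681058, -0.04467405,
        0.20663958]), 'tau': array([-2.07000976e-04, -4.40428591e+01, -1.76841545e+01,  6.32408238e-02,
        5.52914303e-02, -8.90585807e-05]), 'position': array([0.21215523, 0.58733911, 0.24680189]), 'tcp_rot': array([[-9.40468701e-01,  3.39879336e-01, -8.12092014e-04],
       [ 3.39880196e-01,  9.40467637e-01, -1.44118782e-03],
       [ 2.73916299e-04, -1.63140603e-03, -9.99998632e-01]]), 'force': array([-0.13710757, -0.46177425, -0.1866762 ]), 'moment': array([ 0.00759672,  0.01149131, -0.02042548]), 'grasp_force': 0.0, 'opening': 1.0027727757622402}
```

View pics/top0.png

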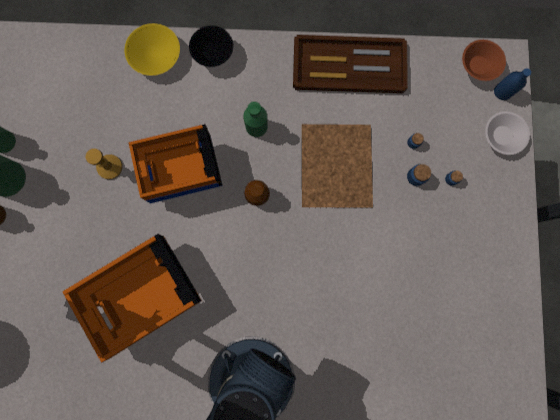

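View pics/side0.png

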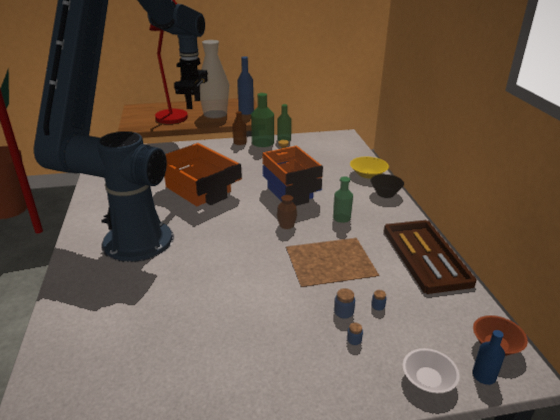

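The candidate orange crates in the top view are (175,163), small and nested in blue, and (132,297), large. I need the small one, which is the one with the blue crate under it. The jars are at (420,175), (415,141) and (454,177), and the largest is (420,175). The bystanders are the bottle (256,120), candlestick (105,162) and vase (257,192). The mat is at (337,166). I'll confirm these in enlarged crops.

Run:
```python
import cv2, numpy as np
im=cv2.imread("pics/top0.png")
a=cv2.resize(im[85:235,80:280],None,fx=4,fy=4,interpolation=cv2.INTER_CUBIC)
b=cv2.resize(im[115:215,295:475],None,fx=4.4,fy=4.4,interpolation=cv2.INTER_CUBIC)
a=cv2.convertScaleAbs(a,alpha=1.5);cv2.imwrite("pics/cropA.png",a);cv2.imwrite("pics/cropB.png",b)
```

```text
(no output)
```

View pics/cropA.png

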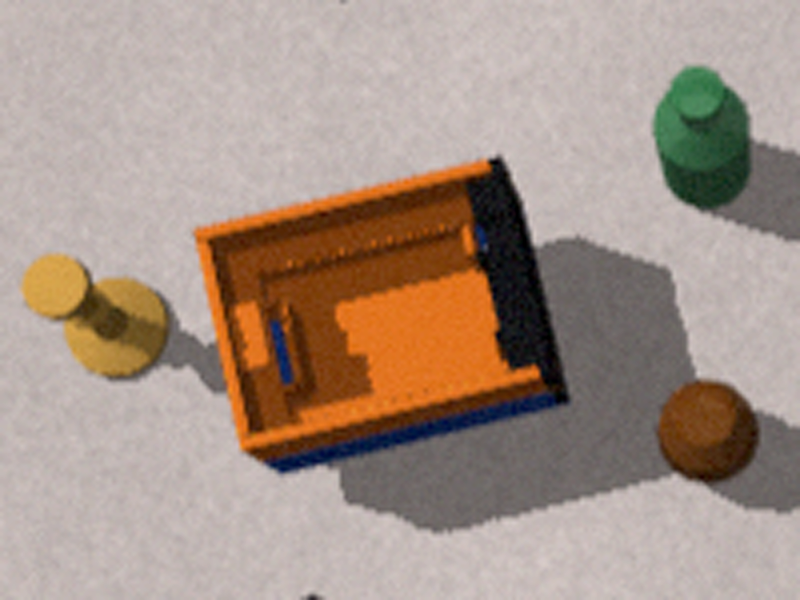

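View pics/cropB.png

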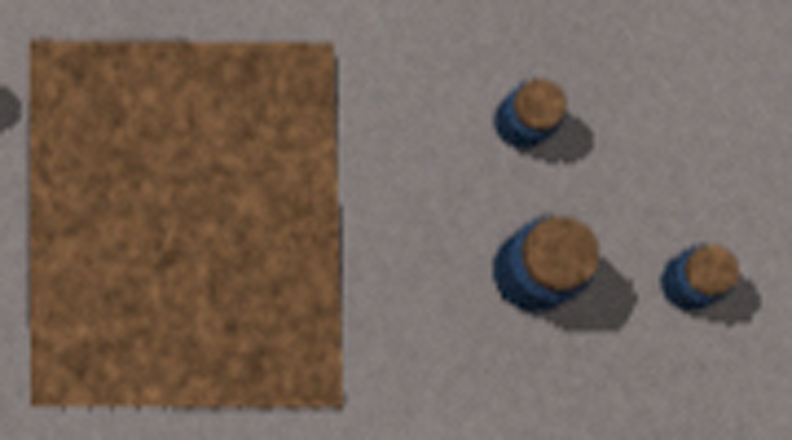

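The crops confirm it. The small orange crate has its rim corners at crop (198,232), (497,160), (568,402) and (245,447), with its black end to the right. The largest jar's cork is at crop (562,254).

Run:
```python
from h import *
import pickle
P=pickle.load(open("P.pkl","rb"));p=P["top"]
A=lambda x,y:((x+.5)/4-.5+80,(y+.5)/4-.5+85)
B=lambda x,y:((x+.5)/4.4-.5+295,(y+.5)/4.4-.5+115)
C=np.array([ray(p,A(*c),.14) for c in[(198,232),(497,160),(567,402),(245,447)]])
print(C.round(4).tolist(),C.mean(0).round(4))
print([np.linalg.norm(C[i]-C[(i+1)%4]).round(4) for i in range(4)])
d=(C[1]+C[2]-C[0]-C[3]);print("black dir",np.degrees(np.arctan2(d[1],d[0])))
print("jar",ray(p,B(562,254),.064),"small",ray(p,B(541,104),.045),ray(p,B(712,270),.045))
M=np.array([ray(p,B(*c),.003) for c in[(30,40),(334,42),(343,407),(30,407)]]);print(M.round(4).tolist(),M.mean(0))
print("bottle base~",ray(p,A(705,165),.0),ray(p,A(697,95),.15),"vase",ray(p,A(712,418),.105),ray(p,A(708,430),.05),"cand",ray(p,A(118,328),.005))
```

```text
[[0.572, 0.3076, 0.14], [0.6231, 0.1305, 0.14], [0.475, 0.0809, 0.14], [0.4419, 0.2697, 0.14]] [0.528  0.1972 0.14  ]
[np.float64(0.1843), np.float64(0.1562), np.float64(0.1917), np.float64(0.1356)]
black dir -77.02771120467435
jar [ 0.53936711 -0.42402112  0.064     ] small [ 0.6354629  -0.41871621  0.045     ] [ 0.53693995 -0.51914198  0.045     ]
[[0.6787, -0.113, 0.003], [0.6839, -0.3024, 0.003], [0.4543, -0.308, 0.003], [0.4483, -0.1183, 0.003]] [ 0.56629132 -0.21042369  0.003     ]
bottle base~ [0.66925702 0.01125037 0.        ] [0.66491582 0.01024483 0.15      ] vase [ 0.47451937 -0.00432027  0.105     ] [4.76686069e-01 2.19373673e-04 5.00000000e-02] cand [0.54129057 0.39849552 0.005     ]
```

```bash
cat >> h.py <<'E'
import json
def yaw():
    y=np.array(read_state()["tcp_rot"])[:,1]; return np.degrees(np.arctan2(y[1],y[0]))
def rel(xyz,yw,frm=None):
    """final row numbers (per call) to go from pose frm=(xyz,yaw) (default measured) to xyz,yaw"""
    s=read_state()
    p,y0=(np.array(s["position"]),yaw()) if frm is None else (np.array(frm[0],float),frm[1])
    c,si=np.cos(np.radians(y0)),np.sin(np.radians(y0)); d=np.array(xyz)-p
    v=np.array([-si*d[0]+c*d[1], c*d[0]+si*d[1], -d[2]])/.3
    return v.round(3).tolist(), round(-(yw-y0)/45,3)
E
python3 - <<'E'
from h import *
c=capture("wrist"); print(np.array(c["T_tool_cam"]).round(3),c["vertical_fov"])
a=([.212,.588,.248],70.13); b=([.36,.38,.27],43); t=([.46,.20,.27],16)
print(rel(*b,a),rel(*t,b))
E
```

```text
[[-0.    -0.952 -0.307  0.085]
 [ 1.    -0.    -0.     0.001]
 [ 0.    -0.307  0.952 -0.137]
 [ 0.     0.     0.     1.   ]] 66.31835892500334
([-0.7, -0.484, -0.073], 0.603) ([-0.666, -0.165, -0.0], 0.6)
```

step_arm([
  [-0.7,-0.484,-0.073,0,0,0.603,-1],
  [-0.7,-0.484,-0.073,0,0,0.603,-1],
  [-0.7,-0.484,-0.073,0,0,0.603,-1],
  [-0.7,-0.484,-0.073,0,0,0.603,-1],
  [-0.7,-0.484,-0.073,0,0,0.603,-1],
  [-0.7,-0.484,-0.073,0,0,0.603,-1],
  [-0.7,-0.484,-0.073,0,0,0.603,-1],
  [-0.7,-0.484,-0.073,0,0,0.603,-1],
])

```text
time_s: 0.87
position: [0.3622, 0.378, 0.2697]
tcp_rot: [[-0.678, 0.735, 0.0], [0.735, 0.678, 0.0], [-0.0, 0.0, -1.0]]
force: [-0.9, 0.9, -1.0]
opening: 1.006
grasp_force: 0.0
```

step_arm([
  [-0.666,-0.165,0,0,0,0.6,-0.3],
  [-0.666,-0.165,0,0,0,0.6,-0.3],
  [-0.666,-0.165,0,0,0,0.6,-0.3],
  [-0.666,-0.165,0,0,0,0.6,-0.3],
  [-0.666,-0.165,0,0,0,0.6,-0.3],
  [-0.666,-0.165,0,0,0,0.6,-0.3],
  [-0.666,-0.165,0,0,0,0.6,-0.3],
  [-0.666,-0.165,0,0,0,0.6,-0.3],
])

```text
time_s: 1.53
position: [0.4598, 0.2012, 0.2691]
tcp_rot: [[-0.276, 0.961, -0.001], [0.961, 0.276, 0.001], [0.001, -0.001, -1.0]]
force: [-0.9, -0.9, 0.0]
opening: 0.657
grasp_force: 0.0
```

Run:
```python
from h import *
import pickle
im,p=cam("wrist"); save("w1.png",im); pickle.dump(p,open("w1.pkl","wb"))
s=read_state();print(s["time_s"],s["position"],yaw(),s["opening"])
```

```text
1.5833 [0.45948375 0.20157202 0.26915408] 16.111846779090776 0.6529825422982866
```

View pics/w1.png

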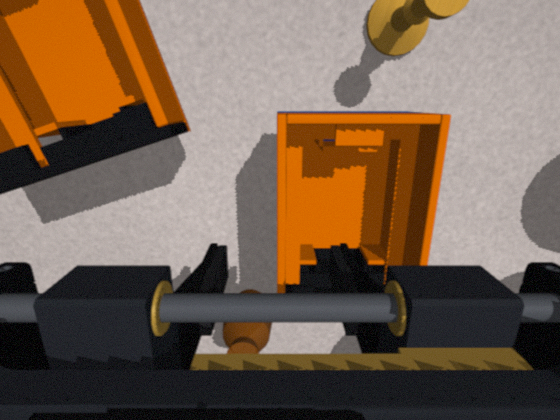

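The wrist view is square to the crate. The near wall's rim spans columns 278 to 287, and the plain-end rim corners are at (278,114) and (449,116).

Run:
```python
from h import *
import pickle
p=pickle.load(open("w1.pkl","rb"))
a,b,c,e=[ray(p,q,.14) for q in[(278,114),(449,116),(277.5,270),(434,262)]]
print(a,b,np.linalg.norm(a-b))
d=b-a;print("yaw y axis from end",np.degrees(np.arctan2(d[1],d[0])));d=c-a;print("black dir",np.degrees(np.arctan2(d[1],d[0])))
m=(a+b)/2; th=np.radians(-74); print("center",m+.095*np.array([np.cos(th),np.sin(th),0]))
d=e-b;print(np.degrees(np.arctan2(d[1],d[0])))
```

```text
[0.43855653 0.27457673 0.14      ] [0.5699555  0.31069524 0.14      ] 0.13627266043272637
yaw y axis from end 15.369681429329537
black dir -74.19120578236098
center [0.53044156 0.20131612 0.14      ]
-70.79421650656865
```

Run:
```python
from h import *
print(rel([.468,.184,.20],15.6), rel([.468,.184,.130],15.6))
```

```text
([-0.064, 0.011, 0.231], np.float64(0.011)) ([-0.064, 0.011, 0.464], np.float64(0.011))
```

step_arm([
  [-0.064,0.011,0.1,0,0,0.011,-0.3],
  [-0.064,0.011,0.23,0,0,0.011,-0.3],
  [-0.064,0.011,0.3,0,0,0.011,-0.3],
  [-0.064,0.011,0.36,0,0,0.011,-0.3],
  [-0.064,0.011,0.42,0,0,0.011,-0.3],
  [-0.064,0.011,0.464,0,0,0.011,-0.3],
  [-0.064,0.011,0.464,0,0,0.011,-0.3],
  [-0.064,0.011,0.464,0,0,0.011,-0.3],
])

```text
time_s: 2.25
position: [0.4679, 0.184, 0.1298]
tcp_rot: [[-0.27, 0.963, -0.002], [0.963, 0.27, -0.0], [0.001, -0.002, -1.0]]
force: [0.2, -1.4, -0.2]
opening: 0.648
grasp_force: 0.0
```

step_arm([
  [0,0,0,0,0,0,1],
  [0,0,0,0,0,0,1],
  [0,0,0,0,0,0,1],
  [0,0,0,0,0,0,1],
  [0,0,0,0,0,0,1],
  [0,0,0,0,0,0,1],
  [0,0,0,0,0,0,1],
  [0,0,0,0,0,0,1],
])

```text
time_s: 2.92
position: [0.4691, 0.1823, 0.1303]
tcp_rot: [[-0.267, 0.964, 0.0], [0.964, 0.267, 0.0], [-0.0, 0.0, -1.0]]
force: [0.1, -0.7, 0.0]
opening: 0.127
grasp_force: 0.0
```

step_arm([
  [0,0,0,0,0,0,1],
  [0,0,0,0,0,0,1],
  [0,0,0,0,0,0,1],
  [0,0,0,0,0,0,1],
])

```text
time_s: 3.25
position: [0.4688, 0.1823, 0.1303]
tcp_rot: [[-0.267, 0.964, -0.001], [0.964, 0.267, -0.0], [-0.0, -0.001, -1.0]]
force: [-0.9, -0.8, 1.7]
opening: 0.085
grasp_force: 30.0
```

step_arm([
  [0,0,-0.02,0,0,0,1],
  [0,0,-0.05,0,0,0,1],
  [0,0,-0.1,0,0,0,1],
  [0,0,-0.15,0,0,0,1],
  [0,0,-0.2,0,0,0,1],
  [0,0,-0.25,0,0,0,1],
  [0,0,-0.3,0,0,0,1],
  [0,0,-0.33,0,0,0,1],
])

```text
time_s: 3.92
position: [0.4697, 0.1826, 0.2314]
tcp_rot: [[-0.267, 0.964, 0.003], [0.964, 0.267, 0.001], [-0.0, 0.003, -1.0]]
force: [0.4, 0.3, -1.8]
opening: 0.088
grasp_force: 30.0
```

step_arm([
  [0,0,-0.05,0,0,0,1],
  [0,0,-0.1,0,0,0,1],
  [0,0,-0.15,0,0,0,1],
  [0,0,-0.2,0,0,0,1],
  [0,0,-0.2,0,0,0,1],
])

```text
time_s: 4.33
position: [0.4707, 0.1828, 0.2922]
tcp_rot: [[-0.267, 0.964, 0.006], [0.964, 0.267, 0.001], [-0.001, 0.006, -1.0]]
force: [0.4, 0.3, -1.3]
opening: 0.094
grasp_force: 30.0
```

Run:
```python
from h import *
im,p=cam("side"); a=im[60:240,130:400]
im2,p=cam("wrist"); 
a=cv2.resize(a,(560,373)); b=cv2.resize(im2,(300,225)); o=np.zeros((600,560,3),np.uint8); o[:373]=a; o[373:598,:300]=b
t,_=cam("top"); o[373:598,300:560]=cv2.resize(t[60:285,60:320],(260,225))
save("lift.png",o); s=read_state(); print(s["time_s"],s["position"],yaw(),s["opening"],s["force"],s["moment"],s["grasp_force"])
a=([.469,.183,.288],15.6);b=([.49,.12,.30],45);c=([.56,-.08,.30],90);d=([.566,-.276,.30],90)
print(rel(*b,a),rel(*c,b),rel(*d,c))
```

```text
4.4833 [0.46841981 0.18230427 0.28870112] 15.499850736168602 0.09379251756439128 [ 0.04160375 -0.92705379 -1.48289983] [-0.07130164  0.10277996 -0.02212864] 30.00403260346502
([-0.221, 0.011, -0.04], -0.653) ([-0.636, -0.306, -0.0], -1.0) ([-0.02, -0.653, -0.0], 0.0)
```

View pics/lift.png

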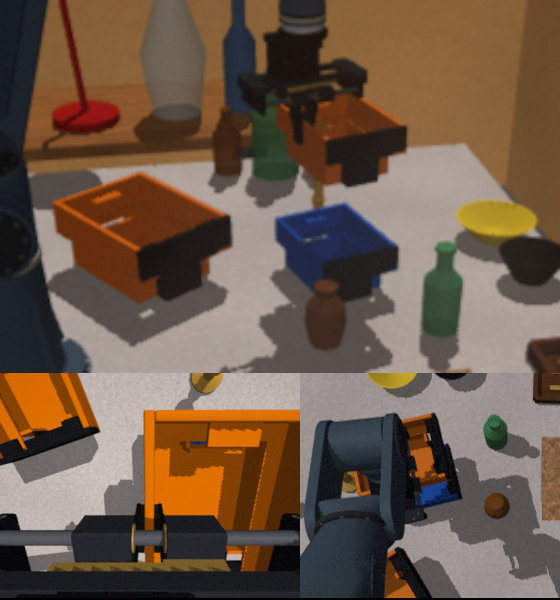

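The picture shows the orange crate lifted nearly level by its near wall, with the blue crate still standing on the table. Next I carry it to the mat.

step_arm([
  [-0.02,0.001,-0.01,0,0,-0.06,1],
  [-0.06,0.003,-0.02,0,0,-0.16,1],
  [-0.1,0.005,-0.03,0,0,-0.28,1],
  [-0.14,0.007,-0.04,0,0,-0.4,1],
  [-0.18,0.009,-0.04,0,0,-0.53,1],
  [-0.221,0.011,-0.04,0,0,-0.653,1],
])

```text
time_s: 4.98
position: [0.4893, 0.1189, 0.2999]
tcp_rot: [[-0.709, 0.705, -0.003], [0.705, 0.709, -0.0], [0.002, -0.002, -1.0]]
force: [-0.3, 0.1, -1.8]
opening: 0.086
grasp_force: 30.0
```

step_arm([
  [-0.08,-0.038,0,0,0,-0.125,1],
  [-0.16,-0.077,0,0,0,-0.25,1],
  [-0.24,-0.115,0,0,0,-0.375,1],
  [-0.32,-0.153,0,0,0,-0.5,1],
  [-0.4,-0.191,0,0,0,-0.625,1],
  [-0.48,-0.23,0,0,0,-0.75,1],
  [-0.56,-0.268,0,0,0,-0.875,1],
  [-0.636,-0.306,0,0,0,-1,1],
])

```text
time_s: 5.65
position: [0.5593, -0.0819, 0.2995]
tcp_rot: [[-1.0, -0.003, -0.003], [-0.003, 1.0, 0.001], [0.003, 0.001, -1.0]]
force: [0.7, -0.6, -1.5]
opening: 0.089
grasp_force: 30.0
```

step_arm([
  [-0.003,-0.1,0,0,0,0,1],
  [-0.006,-0.2,0,0,0,0,1],
  [-0.009,-0.3,0,0,0,0,1],
  [-0.012,-0.4,0,0,0,0,1],
  [-0.015,-0.5,0,0,0,0,1],
  [-0.018,-0.59,0,0,0,0,1],
  [-0.02,-0.64,0,0,0,0,1],
  [-0.02,-0.653,0,0,0,0,1],
])

```text
time_s: 6.32
position: [0.5648, -0.2791, 0.2996]
tcp_rot: [[-1.0, 0.005, -0.001], [0.005, 1.0, 0.0], [0.001, 0.0, -1.0]]
force: [0.5, 0.3, -1.3]
opening: 0.086
grasp_force: 30.0
```

Run:
```python
from h import *
s=read_state(); print(s["time_s"],s["position"],yaw(),s["opening"],s["force"],s["grasp_force"])
print(rel([.566,-.276,.100],90),rel([.566,-.276,.085],90))
```

```text
6.3167 [ 0.56475374 -0.27909392  0.29956068] 89.71694212591737 0.08641241746429328 [ 0.5277516   0.33097969 -1.34034802] 30.002965664025396
([-0.004, 0.01, 0.665], np.float64(-0.006)) ([-0.004, 0.01, 0.715], np.float64(-0.006))
```

step_arm([
  [0,0,0.08,0,0,0,1],
  [0,0,0.18,0,0,0,1],
  [0,0,0.28,0,0,0,1],
  [0,0,0.38,0,0,0,1],
  [0,0,0.48,0,0,0,1],
  [0,0,0.57,0,0,0,1],
  [0,0,0.63,0,0,0,1],
  [0,0,0.66,0,0,0,1],
])

```text
time_s: 6.98
position: [0.5634, -0.2734, 0.0998]
tcp_rot: [[-1.0, 0.001, -0.006], [0.001, 1.0, 0.005], [0.006, 0.005, -1.0]]
force: [-1.0, 0.7, -1.4]
opening: 0.092
grasp_force: 30.0
```

step_arm([
  [0,0,0.015,0,0,0,1],
  [0,0,0.03,0,0,0,1],
  [0,0,0.042,0,0,0,1],
  [0,0,0.054,0,0,0,1],
  [0,0,0.054,0,0,0,1],
])

```text
time_s: 7.4
position: [0.5654, -0.2765, 0.0874]
tcp_rot: [[-1.0, 0.002, 0.001], [0.002, 1.0, -0.0], [-0.001, -0.0, -1.0]]
force: [-0.6, 0.5, -0.6]
opening: 0.089
grasp_force: 30.0
```

step_arm([
  [0,0,0,0,0,0,-0.4],
  [0,0,0,0,0,0,-0.4],
  [0,0,0,0,0,0,-0.4],
  [0,0,0,0,0,0,-0.4],
  [0,0,0,0,0,0,-0.4],
  [0,0,0,0,0,0,-0.4],
])

```text
time_s: 7.9
position: [0.5652, -0.2765, 0.0873]
tcp_rot: [[-1.0, 0.002, 0.0], [0.002, 1.0, -0.0], [-0.0, -0.0, -1.0]]
force: [-0.1, 0.8, 0.3]
opening: 0.456
grasp_force: 0.0
```

step_arm([
  [0,0,-0.05,0,0,0,-0.4],
  [0,0,-0.15,0,0,0,-0.4],
  [0,0,-0.28,0,0,0,-0.4],
  [0,0,-0.4,0,0,0,-0.4],
  [0,0,-0.5,0,0,0,-0.4],
  [0,0,-0.6,0,0,0,-0.4],
  [0,0,-0.6,0,0,0,-0.4],
])

```text
time_s: 8.48
position: [0.5682, -0.2785, 0.2746]
tcp_rot: [[-1.0, 0.002, 0.011], [0.002, 1.0, -0.008], [-0.011, -0.008, -1.0]]
force: [0.5, -1.3, 1.1]
opening: 0.699
grasp_force: 0.0
```

Run:
```python
from h import *
s=read_state(); print(s["time_s"],s["position"],yaw(),s["opening"],s["force"],s["grasp_force"])
a=(s["position"],yaw());b=([.566,-.33,.27],48);c=([.545,-.40,.27],4);d=([.54,-.41,.27],-38);e=([.540,-.423,.27],-74)
for x,y in((a,b),(b,c),(c,d),(d,e)):print(rel(*y,x))
```

```text
8.4833 [ 0.56821703 -0.27854441  0.27456173] 89.89539668577076 0.6994524582466425 [ 0.50313897 -1.28710262  1.14517775] 0.0
([0.007, -0.172, 0.015], np.float64(0.931))
([-0.104, -0.22, -0.0], 0.978)
([-0.032, -0.019, -0.0], 0.933)
([-0.034, 0.027, -0.0], 0.8)
```

step_arm([
  [0.007,-0.172,0.015,0,0,0.931,-1],
  [0.007,-0.172,0.015,0,0,0.931,-1],
  [0.007,-0.172,0.015,0,0,0.931,-1],
  [0.007,-0.172,0.015,0,0,0.931,-1],
  [0.007,-0.172,0.015,0,0,0.931,-1],
  [0.007,-0.172,0.015,0,0,0.931,-1],
  [0.007,-0.172,0.015,0,0,0.931,-1],
])

```text
time_s: 9.07
position: [0.5626, -0.3279, 0.2619]
tcp_rot: [[-0.742, 0.671, -0.001], [0.671, 0.742, 0.001], [0.001, 0.0, -1.0]]
force: [0.3, 0.1, 0.3]
opening: 0.989
grasp_force: 0.0
```

step_arm([
  [-0.104,-0.22,0,0,0,0.978,-1],
  [-0.104,-0.22,0,0,0,0.978,-1],
  [-0.104,-0.22,0,0,0,0.978,-1],
  [-0.104,-0.22,0,0,0,0.978,-1],
  [-0.104,-0.22,0,0,0,0.978,-1],
  [-0.104,-0.22,0,0,0,0.978,-1],
  [-0.104,-0.22,0,0,0,0.978,-1],
])

```text
time_s: 9.65
position: [0.5418, -0.398, 0.2621]
tcp_rot: [[-0.069, 0.998, -0.0], [0.998, 0.069, 0.001], [0.001, -0.0, -1.0]]
force: [-0.3, 0.3, 0.2]
opening: 0.996
grasp_force: 0.0
```

step_arm([
  [-0.032,-0.019,0,0,0,0.933,-1],
  [-0.032,-0.019,0,0,0,0.933,-1],
  [-0.032,-0.019,0,0,0,0.933,-1],
  [-0.032,-0.019,0,0,0,0.933,-1],
  [-0.032,-0.019,0,0,0,0.933,-1],
  [-0.032,-0.019,0,0,0,0.933,-1],
  [-0.032,-0.019,0,0,0,0.933,-1],
])

```text
time_s: 10.23
position: [0.5369, -0.4078, 0.2623]
tcp_rot: [[0.614, 0.79, -0.0], [0.79, -0.614, 0.0], [0.0, -0.0, -1.0]]
force: [-0.1, 0.8, -0.0]
opening: 0.996
grasp_force: 0.0
```

step_arm([
  [-0.2,-0.09,0,0,0,0.8,-1],
  [-0.2,-0.09,0,0,0,0.8,-1],
  [-0.2,-0.09,0,0,0,0.8,-1],
  [-0.2,-0.09,0,0,0,0.8,-1],
  [-0.2,-0.09,0,0,0,0.8,-1],
  [-0.2,-0.09,0,0,0,0.8,-1],
  [-0.2,-0.09,0,0,0,0.8,-1],
])

```text
time_s: 10.82
position: [0.4787, -0.4385, 0.2625]
tcp_rot: [[0.959, 0.282, -0.0], [0.282, -0.959, 0.0], [-0.0, -0.0, -1.0]]
force: [0.6, 0.6, 0.3]
opening: 1.002
grasp_force: 0.0
```

Run:
```python
from h import *
import pickle
s=read_state(); print(s["time_s"],s["position"],yaw(),s["opening"])
im,p=cam("wrist"); t,_=cam("top"); pickle.dump(p,open("w2.pkl","wb"))
print("pred jar top px",proj(p,[.539,-.424,.064]),"tcp top",proj(p,np.array([.482,-.44,.064])))
o=np.zeros((600,800,3),np.uint8);o[:420,:560]=im;o[420:600,:800]=0
o[0:420,560:800]=cv2.resize(t[100:240,290:370],(240,420)); o[420:600,:560]=cv2.resize(t[100:230,80:484],(560,180)); save("jar.png",o); save("t2.png",t)
```

```text
10.8167 [ 0.47866276 -0.43852724  0.26246271] -73.6093002155808 1.0017791780591006
pred jar top px [281.85555227 125.83698363] tcp top [281.00136852 182.67741311]
```

View pics/jar.png

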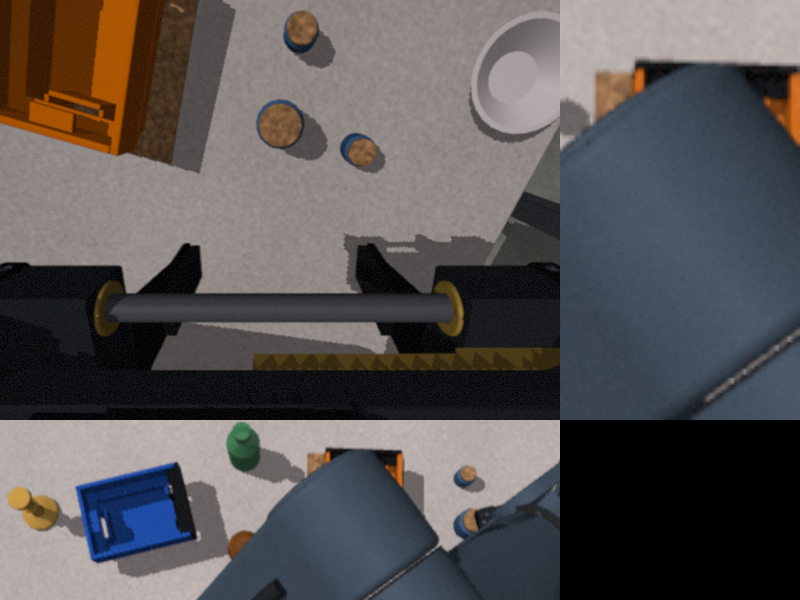

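The largest jar's cork is at wrist pixel (281,124), within 2 px of the prediction. The orange crate stands on the mat. I go to the jar now.

Run:
```python
from h import *
print(rel([.539,-.424,.15],-74.3),rel([.539,-.424,.050],-74.3))
```

```text
([0.206, 0.01, 0.375], np.float64(0.013)) ([0.206, 0.01, 0.708], np.float64(0.013))
```

step_arm([
  [0.1,0.005,0.1,0,0,0.01,-1],
  [0.206,0.01,0.2,0,0,0.013,-1],
  [0.206,0.01,0.32,0,0,0.013,-1],
  [0.206,0.01,0.43,0,0,0.013,-1],
  [0.206,0.01,0.53,0,0,0.013,-1],
  [0.206,0.01,0.63,0,0,0.013,-1],
  [0.206,0.01,0.708,0,0,0.013,-1],
  [0.206,0.01,0.708,0,0,0.013,-1],
])

```text
time_s: 11.58
position: [0.5362, -0.4212, 0.0442]
tcp_rot: [[0.963, 0.269, -0.008], [0.269, -0.963, 0.008], [-0.005, -0.01, -1.0]]
force: [-1.1, 0.3, -0.8]
opening: 0.999
grasp_force: 0.0
```

step_arm([
  [0,0,0,0,0,0,1],
  [0,0,0,0,0,0,1],
  [0,0,0,0,0,0,1],
  [0,0,0,0,0,0,1],
  [0,0,0,0,0,0,1],
  [0,0,0,0,0,0,1],
  [0,0,0,0,0,0,1],
  [0,0,0,0,0,0,1],
])

```text
time_s: 12.25
position: [0.5391, -0.4243, 0.0513]
tcp_rot: [[0.964, 0.266, 0.0], [0.266, -0.964, -0.0], [0.0, 0.0, -1.0]]
force: [-0.4, 1.8, 5.1]
opening: 0.59
grasp_force: 30.0
```

step_arm([
  [0,0,-0.05,0,0,0,1],
  [0,0,-0.12,0,0,0,1],
  [0,0,-0.22,0,0,0,1],
  [0,0,-0.32,0,0,0,1],
  [0,0,-0.42,0,0,0,1],
  [0,0,-0.52,0,0,0,1],
  [0,0,-0.62,0,0,0,1],
  [0,0,-0.67,0,0,0,1],
])

```text
time_s: 12.92
position: [0.54, -0.4257, 0.2563]
tcp_rot: [[0.964, 0.266, 0.005], [0.266, -0.964, -0.005], [0.003, 0.006, -1.0]]
force: [0.8, 0.2, -0.6]
opening: 0.589
grasp_force: 30.0
```

Run:
```python
from h import *
s=read_state(); print(s["time_s"],s["position"],yaw(),s["opening"],s["force"],s["grasp_force"])
a=([.539,-.424,.25],-74.3);b=([.56,-.13,.25],-74.3);c=([.473,.135,.25],-74.3)
for x,y in((a,b),(b,c)):print(rel(*y,x))
```

```text
12.9167 [ 0.53999239 -0.42566734  0.25625278] -74.58730366663366 0.5885256563209321 [ 0.75990474  0.21991766 -0.56158163] 29.99959164764732
([0.333, -0.924, -0.0], -0.0)
([-0.04, -0.929, -0.0], -0.0)
```

Run:
```python
from h import *
a=([.540,-.425,.255],-74.4);b=([.56,-.13,.255],-74.4);c=([.472,.150,.255],-74.4)
for x,y in((a,b),(b,c)):print(rel(*y,x))
```

```text
([0.329, -0.929, -0.0], -0.0)
([-0.032, -0.978, -0.0], -0.0)
```

step_arm([
  [0.04,-0.1,0,0,0,0,1],
  [0.08,-0.22,0,0,0,0,1],
  [0.12,-0.34,0,0,0,0,1],
  [0.16,-0.46,0,0,0,0,1],
  [0.2,-0.58,0,0,0,0,1],
  [0.25,-0.7,0,0,0,0,1],
  [0.29,-0.82,0,0,0,0,1],
  [0.333,-0.924,0,0,0,0,1],
])

```text
time_s: 13.58
position: [0.5608, -0.1282, 0.2516]
tcp_rot: [[0.964, 0.266, -0.001], [0.266, -0.964, 0.0], [-0.0, -0.001, -1.0]]
force: [0.8, -0.8, -1.8]
opening: 0.587
grasp_force: 30.0
```

step_arm([
  [0,-0.12,0,0,0,0,1],
  [-0.01,-0.24,0,0,0,0,1],
  [-0.015,-0.36,0,0,0,0,1],
  [-0.02,-0.48,0,0,0,0,1],
  [-0.025,-0.6,0,0,0,0,1],
  [-0.03,-0.72,0,0,0,0,1],
  [-0.035,-0.84,0,0,0,0,1],
  [-0.04,-0.929,0,0,0,0,1],
])

```text
time_s: 14.25
position: [0.4744, 0.1371, 0.2516]
tcp_rot: [[0.964, 0.267, -0.0], [0.267, -0.964, 0.001], [-0.0, -0.001, -1.0]]
force: [0.1, 0.5, -2.0]
opening: 0.59
grasp_force: 30.0
```

step_arm([
  [0.02,-0.08,0,0,0,0,1],
  [0.04,-0.16,0,0,0,0,1],
  [0.04,-0.16,0,0,0,0,1],
])

```text
time_s: 14.5
position: [0.4743, 0.1879, 0.2518]
tcp_rot: [[0.963, 0.269, 0.001], [0.269, -0.963, 0.002], [0.002, -0.002, -1.0]]
force: [0.0, -0.2, -1.1]
opening: 0.586
grasp_force: 30.0
```

Run:
```python
from h import *
import pickle
im,p=cam("wrist"); pickle.dump(p,open("w3.pkl","wb"));save("w3.png",im)
s=read_state(); print(s["time_s"],s["position"],yaw(),s["opening"],s["force"],s["grasp_force"])
```

```text
14.55 [0.47438623 0.18601133 0.25165844] -74.36849441366012 0.5876338877178914 [ 0.04260023 -0.37127511 -2.71506847] 29.999849481973797
```

View pics/w3.png

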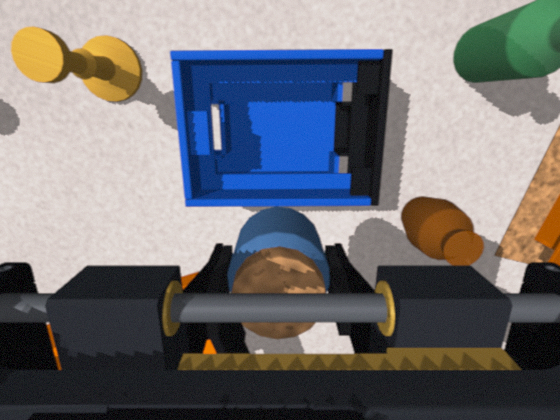

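The blue crate's rim corners are at (172,52), (391,50), (378,205) and (187,206).

Run:
```python
from h import *
import pickle
p=pickle.load(open("w3.pkl","rb"))
C=np.array([ray(p,q,.09) for q in[(172,52),(391.5,50),(378.5,205),(187,206)]])
print(C.round(4).tolist(),C.mean(0),[np.linalg.norm(C[i]-C[i-1]).round(4) for i in range(4)])
for d in (C[1]-C[0],C[2]-C[3]):print(np.degrees(np.arctan2(d[1],d[0])))
m=C.mean(0)[:2]; print(rel([*m,.252],-74.4))
```

```text
[[0.5708, 0.3092, 0.09], [0.6222, 0.1308, 0.09], [0.4905, 0.0919, 0.09], [0.4392, 0.2715, 0.09]] [0.53066462 0.20085496 0.09      ] [np.float64(0.1369), np.float64(0.1856), np.float64(0.1373), np.float64(0.1867)]
-73.9297238083323
-74.05502247506217
([0.194, 0.003, -0.001], np.float64(0.001))
```

step_arm([
  [0.07,0.001,0,0,0,-0.006,1],
  [0.14,0.002,0,0,0,-0.006,1],
  [0.194,0.003,0.04,0,0,-0.006,1],
  [0.194,0.003,0.12,0,0,-0.006,1],
  [0.194,0.003,0.2,0,0,-0.006,1],
  [0.194,0.003,0.28,0,0,-0.006,1],
  [0.194,0.003,0.35,0,0,-0.006,1],
  [0.194,0.003,0.38,0,0,-0.006,1],
])

```text
time_s: 15.22
position: [0.5296, 0.1973, 0.1346]
tcp_rot: [[0.963, 0.269, -0.005], [0.269, -0.963, -0.001], [-0.005, -0.0, -1.0]]
force: [-0.5, -0.2, -2.0]
opening: 0.587
grasp_force: 30.0
```

step_arm([
  [0,0,0.05,0,0,0,1],
  [0,0,0.1,0,0,0,1],
  [0,0,0.15,0,0,0,1],
  [0,0,0.19,0,0,0,1],
  [0,0,0.22,0,0,0,1],
  [0,0,0.235,0,0,0,1],
  [0,0,0.245,0,0,0,1],
  [0,0,0.245,0,0,0,1],
])

```text
time_s: 15.88
position: [0.5312, 0.1988, 0.0635]
tcp_rot: [[0.963, 0.27, -0.0], [0.27, -0.963, -0.0], [-0.0, 0.0, -1.0]]
force: [0.3, -0.2, -1.3]
opening: 0.591
grasp_force: 30.0
```

step_arm([
  [0,0,0.008,0,0,0,1],
  [0,0,0.014,0,0,0,1],
  [0,0,0.02,0,0,0,1],
  [0,0,0.022,0,0,0,1],
  [0,0,0.022,0,0,0,1],
])

```text
time_s: 16.3
position: [0.5311, 0.1989, 0.0571]
tcp_rot: [[0.963, 0.27, 0.0], [0.27, -0.963, -0.0], [0.0, 0.0, -1.0]]
force: [-0.0, 0.6, -1.3]
opening: 0.588
grasp_force: 30.0
```

step_arm([
  [0,0,0,0,0,0,-0.65],
  [0,0,0,0,0,0,-0.65],
  [0,0,0,0,0,0,-0.65],
  [0,0,0,0,0,0,-0.65],
  [0,0,0,0,0,0,-0.65],
  [0,0,0,0,0,0,-0.65],
])

```text
time_s: 16.8
position: [0.5313, 0.1989, 0.0572]
tcp_rot: [[0.963, 0.27, 0.0], [0.27, -0.963, 0.0], [0.0, 0.0, -1.0]]
force: [-0.3, -0.9, 0.1]
opening: 0.818
grasp_force: 0.0
```

step_arm([
  [0,0,-0.04,0,0,0,-0.65],
  [0,0,-0.1,0,0,0,-0.65],
  [0,0,-0.2,0,0,0,-0.65],
  [0,0,-0.3,0,0,0,-0.65],
  [0,0,-0.42,0,0,0,-0.65],
  [0,0,-0.55,0,0,0,-0.65],
  [0,0,-0.65,0,0,0,-0.65],
])

```text
time_s: 17.38
position: [0.5315, 0.199, 0.256]
tcp_rot: [[0.963, 0.27, 0.003], [0.27, -0.963, 0.001], [0.004, 0.0, -1.0]]
force: [0.0, -0.9, -0.0]
opening: 0.824
grasp_force: 0.0
```

step_arm([
  [-0.12,0,0,0,0,0,-0.65],
  [-0.24,0,0,0,0,0,-0.65],
  [-0.24,0,0,0,0,0,-0.65],
  [-0.24,0,0,0,0,0,-0.65],
])

```text
time_s: 17.72
position: [0.4588, 0.1791, 0.2528]
tcp_rot: [[0.963, 0.27, -0.002], [0.27, -0.963, -0.0], [-0.002, -0.0, -1.0]]
force: [0.2, 0.3, 0.4]
opening: 0.822
grasp_force: 0.0
```

Run:
```python
from h import *
import pickle
im,p=cam("wrist"); pickle.dump(p,open("w4.pkl","wb"));save("w4.png",im)
s=read_state(); print(s["time_s"],s["position"],yaw(),s["opening"],s["force"],s["grasp_force"])
print("jar pred",proj(p,[.5307,.2,.069]))
```

```text
17.7667 [0.46141224 0.17938215 0.25306475] -74.32196318165474 0.8240232868379441 [ 0.76844889  0.58677123 -0.27618994] 0.0
jar pred [278.0885956  112.83829038]
```

View pics/w4.png

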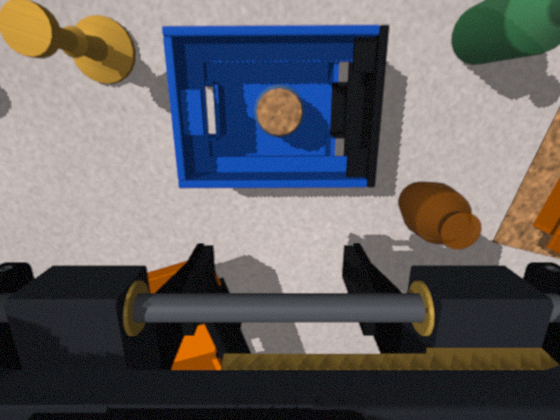

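Picture: the jar's cork is at (279,111), upright and centred in the blue crate. The rim corners are at (165,26), (388,25), (373,187) and (181,187). Next I go back to the mat.

Run:
```python
from h import *
import pickle
p=pickle.load(open("w4.pkl","rb"))
C=np.array([ray(p,q,.09) for q in[(165,26),(388.5,25),(374,187),(181,187)]])
print(C.mean(0),[np.linalg.norm(C[i]-C[i-1]).round(4) for i in range(4)])
for d in (C[1]-C[0],C[2]-C[3]):print(np.degrees(np.arctan2(d[1],d[0])))
a=([.461,.179,.253],-74.3);b=([.47,-.05,.27],-82);c=([.47,-.25,.27],-90)
for x,y in((a,b),(b,c)):print(rel(*y,x))
```

```text
[0.53163969 0.20114116 0.09      ] [np.float64(0.1377), np.float64(0.1851), np.float64(0.1384), np.float64(0.1854)]
-74.10328575579189
-74.33652646162363
([-0.178, 0.743, -0.057], 0.171)
([-0.093, 0.66, -0.0], 0.178)
```

step_arm([
  [-0.178,0.743,-0.057,0,0,0.171,-0.3],
  [-0.178,0.743,-0.057,0,0,0.171,-0.3],
  [-0.178,0.743,-0.057,0,0,0.171,-0.3],
  [-0.178,0.743,-0.057,0,0,0.171,-0.3],
  [-0.178,0.743,-0.057,0,0,0.171,-0.3],
  [-0.178,0.743,-0.057,0,0,0.171,-0.3],
])

```text
time_s: 18.27
position: [0.4732, -0.0544, 0.2703]
tcp_rot: [[0.991, 0.136, 0.004], [0.136, -0.991, -0.003], [0.004, 0.004, -1.0]]
force: [1.2, 0.6, -0.6]
opening: 0.658
grasp_force: 0.0
```

step_arm([
  [-0.093,0.66,0,0,0,0.178,-0.3],
  [-0.093,0.66,0,0,0,0.178,-0.3],
  [-0.093,0.66,0,0,0,0.178,-0.3],
  [-0.093,0.66,0,0,0,0.178,-0.3],
  [-0.093,0.66,0,0,0,0.178,-0.3],
  [-0.093,0.66,0,0,0,0.178,-0.3],
  [-0.093,0.66,0,0,0,0.178,-0.3],
])

```text
time_s: 18.85
position: [0.4716, -0.2526, 0.2692]
tcp_rot: [[1.0, -0.004, 0.001], [-0.004, -1.0, -0.001], [0.001, 0.001, -1.0]]
force: [-0.2, -0.6, 0.2]
opening: 0.649
grasp_force: 0.0
```

Run:
```python
from h import *
import pickle
im,p=cam("wrist"); pickle.dump(p,open("w5.pkl","wb"));save("w5.png",im)
s=read_state(); print(s["time_s"],s["position"],yaw(),s["opening"],s["force"])
```

```text
18.9 [ 0.47111731 -0.2506847   0.26908629] -90.12724946430096 0.6494802223838028 [-0.19033216 -0.28059618  0.46203935]
```

View pics/w5.png

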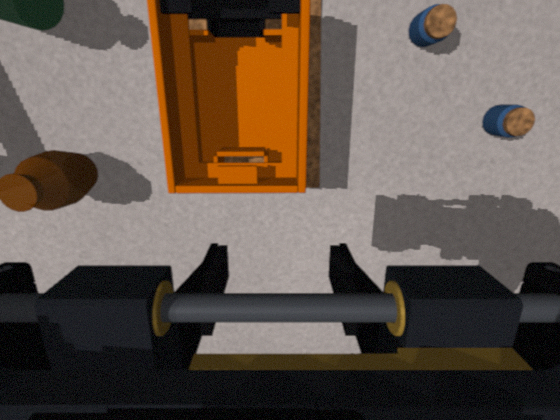

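The orange crate is flat on the mat. Its plain-end corners are at (168,192) and (305,192), and its right wall's outer edge runs up to about (311,20).

Run:
```python
from h import *
import pickle
p=pickle.load(open("w5.pkl","rb"))
a,b,c,d=[ray(p,q,.093) for q in[(168,192.5),(305.5,192.5),(311,20),(151,20)]]
print(a,b,c,d,np.linalg.norm(a-b))
for e in(b-a,c-b,d-a):print(np.degrees(np.arctan2(e[1],e[0])))
```

```text
[ 0.47032255 -0.14095243  0.093     ] [ 0.46964491 -0.27965398  0.093     ] [ 0.62395465 -0.28112013  0.093     ] [ 0.62454388 -0.14308819  0.093     ] 0.1387032124494037
-90.27992167219908
-0.5443688777535177
-0.7934189656291882
```

Run:
```python
from h import *
print(rel([.565,-.277,.083],-90.4))
```

```text
([0.313, 0.087, 0.62], np.float64(0.006))
```

step_arm([
  [0.12,0.04,0.03,0,0,0.006,-0.3],
  [0.24,0.08,0.06,0,0,0.006,-0.3],
  [0.313,0.087,0.13,0,0,0.006,-0.3],
  [0.313,0.087,0.24,0,0,0.006,-0.3],
  [0.313,0.087,0.34,0,0,0.006,-0.3],
  [0.313,0.087,0.42,0,0,0.006,-0.3],
  [0.313,0.087,0.47,0,0,0.006,-0.3],
  [0.313,0.087,0.49,0,0,0.006,-0.3],
])

```text
time_s: 19.57
position: [0.5635, -0.2727, 0.1192]
tcp_rot: [[1.0, -0.003, -0.005], [-0.003, -1.0, 0.004], [-0.005, -0.004, -1.0]]
force: [-0.2, 0.3, 0.7]
opening: 0.645
grasp_force: 0.0
```

step_arm([
  [0,0,0.04,0,0,0,-0.3],
  [0,0,0.08,0,0,0,-0.3],
  [0,0,0.11,0,0,0,-0.3],
  [0,0,0.13,0,0,0,-0.3],
  [0,0,0.13,0,0,0,-0.3],
])

```text
time_s: 19.98
position: [0.5639, -0.2753, 0.082]
tcp_rot: [[1.0, -0.005, -0.002], [-0.005, -1.0, 0.001], [-0.002, -0.001, -1.0]]
force: [0.2, -0.6, 0.2]
opening: 0.65
grasp_force: 0.0
```

step_arm([
  [0,0,0,0,0,0,1],
  [0,0,0,0,0,0,1],
  [0,0,0,0,0,0,1],
  [0,0,0,0,0,0,1],
  [0,0,0,0,0,0,1],
  [0,0,0,0,0,0,1],
  [0,0,0,0,0,0,1],
  [0,0,0,0,0,0,1],
])

```text
time_s: 20.65
position: [0.5644, -0.2758, 0.0833]
tcp_rot: [[1.0, -0.005, 0.0], [-0.005, -1.0, -0.0], [0.0, 0.0, -1.0]]
force: [0.1, 0.7, 0.2]
opening: 0.124
grasp_force: 0.0
```

step_arm([
  [0,0,0,0,0,0,1],
  [0,0,0,0,0,0,1],
  [0,0,0,0,0,0,1],
  [0,0,0,0,0,0,1],
])

```text
time_s: 20.98
position: [0.5644, -0.2759, 0.0832]
tcp_rot: [[1.0, -0.005, 0.0], [-0.005, -1.0, -0.0], [0.0, 0.0, -1.0]]
force: [-0.8, -0.7, 0.4]
opening: 0.089
grasp_force: 30.0
```

Run:
```python
from h import *
s=read_state(); print(s["time_s"],s["position"],yaw(),s["opening"],s["force"],s["grasp_force"])
z=.303; a=([.565,-.277,z],-90.4);b=([.52,-.12,z],-54.4);c=([.54,.05,z],-18.4);d=([.5944,.2187,z],15.9)
for x,y in((a,b),(b,c),(c,d)):print(rel(*y,x))
```

```text
20.9833 [ 0.56442488 -0.27586678  0.08322406] -90.28905815329249 0.08870713959449783 [-0.80509947 -0.70579433  0.43250458] 29.998926781117916
([-0.154, -0.522, -0.0], -0.8)
([0.384, -0.422, -0.0], -0.8)
([0.591, -0.005, -0.0], -0.762)
```

step_arm([
  [0,0,-0.02,0,0,0,1],
  [0,0,-0.06,0,0,0,1],
  [0,0,-0.13,0,0,0,1],
  [0,0,-0.21,0,0,0,1],
  [0,0,-0.29,0,0,0,1],
  [0,0,-0.37,0,0,0,1],
  [0,0,-0.45,0,0,0,1],
  [0,0,-0.53,0,0,0,1],
])

```text
time_s: 21.65
position: [0.5642, -0.2755, 0.2443]
tcp_rot: [[1.0, -0.005, 0.0], [-0.005, -1.0, -0.0], [0.0, 0.0, -1.0]]
force: [0.2, 0.3, -1.6]
opening: 0.088
grasp_force: 30.0
```

step_arm([
  [0,0,-0.08,0,0,0,1],
  [0,0,-0.14,0,0,0,1],
  [0,0,-0.18,0,0,0,1],
  [0,0,-0.2,0,0,0,1],
  [0,0,-0.2,0,0,0,1],
])

```text
time_s: 22.07
position: [0.5649, -0.276, 0.3045]
tcp_rot: [[1.0, -0.005, 0.003], [-0.005, -1.0, -0.002], [0.003, 0.002, -1.0]]
force: [0.5, -0.2, -1.3]
opening: 0.09
grasp_force: 30.0
```

step_arm([
  [-0.01,-0.04,0,0,0,-0.06,1],
  [-0.03,-0.1,0,0,0,-0.16,1],
  [-0.05,-0.17,0,0,0,-0.27,1],
  [-0.07,-0.24,0,0,0,-0.38,1],
  [-0.09,-0.31,0,0,0,-0.49,1],
  [-0.11,-0.38,0,0,0,-0.6,1],
  [-0.13,-0.45,0,0,0,-0.7,1],
  [-0.154,-0.522,0,0,0,-0.8,1],
])

```text
time_s: 22.73
position: [0.518, -0.1177, 0.3011]
tcp_rot: [[0.81, 0.587, -0.002], [0.587, -0.81, 0.001], [-0.001, -0.002, -1.0]]
force: [0.6, 0.0, -0.6]
opening: 0.087
grasp_force: 30.0
```

step_arm([
  [0.048,-0.053,0,0,0,-0.1,1],
  [0.096,-0.106,0,0,0,-0.2,1],
  [0.144,-0.158,0,0,0,-0.3,1],
  [0.192,-0.211,0,0,0,-0.4,1],
  [0.24,-0.264,0,0,0,-0.5,1],
  [0.288,-0.317,0,0,0,-0.6,1],
  [0.336,-0.37,0,0,0,-0.7,1],
  [0.384,-0.422,0,0,0,-0.8,1],
])

```text
time_s: 23.4
position: [0.5378, 0.0524, 0.301]
tcp_rot: [[0.31, 0.951, -0.003], [0.951, -0.31, 0.0], [-0.0, -0.003, -1.0]]
force: [-0.3, -0.1, -1.7]
opening: 0.088
grasp_force: 30.0
```

step_arm([
  [0.08,-0.001,0,0,0,-0.1,1],
  [0.16,-0.001,0,0,0,-0.2,1],
  [0.24,-0.002,0,0,0,-0.31,1],
  [0.32,-0.003,0,0,0,-0.42,1],
  [0.4,-0.003,0,0,0,-0.53,1],
  [0.48,-0.004,0,0,0,-0.63,1],
  [0.55,-0.005,0,0,0,-0.71,1],
  [0.591,-0.005,0,0,0,-0.762,1],
])

```text
time_s: 24.07
position: [0.5925, 0.2221, 0.3007]
tcp_rot: [[-0.28, 0.96, -0.002], [0.96, 0.28, 0.001], [0.001, -0.002, -1.0]]
force: [-0.9, -0.3, -1.8]
opening: 0.086
grasp_force: 30.0
```

step_arm([
  [0,0,0,0,0,0,1],
  [0,0,0,0,0,0,1],
  [0,0,0,0,0,0,1],
])

```text
time_s: 24.32
position: [0.5923, 0.2189, 0.3016]
tcp_rot: [[-0.274, 0.962, -0.002], [0.962, 0.274, -0.001], [-0.001, -0.002, -1.0]]
force: [0.3, -0.1, -1.6]
opening: 0.09
grasp_force: 30.0
```

Run:
```python
from h import *
import pickle
s=read_state(); print(s["time_s"],s["position"],yaw(),s["opening"],s["force"],s["moment"],s["grasp_force"])
im,p=cam("wrist"); pickle.dump(p,open("w6.pkl","wb"));save("w6.png",im)
t,q=cam("side"); save("s6.png",t)
o=np.zeros((420,800,3),np.uint8);o[:,:560]=im;o[:320,560:]=cv2.resize(t[80:240,230:350],(240,320)); save("v6.png",o)
```

```text
24.3167 [0.59228807 0.21888418 0.30158174] 15.913201209038977 0.08963255163292329 [ 0.27534951 -0.07699661 -1.60389262] [-0.0499233  -0.07701481  0.00240204] 30.00515432562679
```

View pics/v6.png

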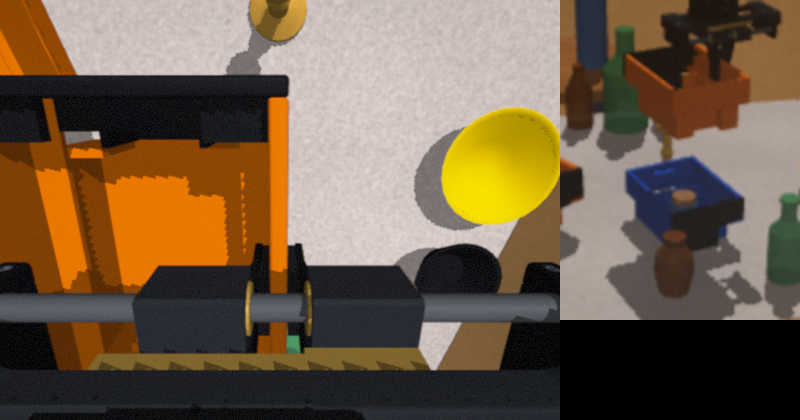

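The picture shows the crate held level, with its black end over the blue crate's plain end. The black-end outer corner is at (289,76) and the wall's outer edge is at column 289. That view was my eleventh picture, one over the limit of 10, so I view no more and check the rest in numbers.

Run:
```python
from h import *
import pickle
p=pickle.load(open("w6.pkl","rb"))
s=read_state(); R=np.array(s["tcp_rot"]);t=np.array(s["position"])
for z in(.311,):
  for q in[(289,75.5),(2,76)]:
    c=ray(p,q,z); print(z,(R.T@(c-t)).round(4))
```

```text
0.311 [ 0.095   0.0039 -0.009 ]
0.311 [ 0.0948 -0.1018 -0.0089]
```

Run:
```python
from h import *
for i in range(4):
    capture("wrist"); s=read_state(); print(s["position"].round(4),yaw())
print(rel([.5945,.2191,.190],15.8))
```

```text
[0.5927 0.2187 0.3022] 15.887349672590659
[0.5928 0.2188 0.3023] 15.894403227172768
[0.5929 0.219  0.3024] 15.907540489023022
[0.5929 0.2192 0.3024] 15.922404135819056
([-0.002, 0.005, 0.375], np.float64(0.003))
```

step_arm([
  [-0.002,0.005,0.04,0,0,0.003,1],
  [-0.002,0.005,0.1,0,0,0.003,1],
  [-0.002,0.005,0.17,0,0,0.003,1],
  [-0.002,0.005,0.24,0,0,0.003,1],
  [-0.002,0.005,0.31,0,0,0.003,1],
  [-0.002,0.005,0.35,0,0,0.003,1],
  [-0.002,0.005,0.375,0,0,0.003,1],
  [-0.002,0.005,0.375,0,0,0.003,1],
])

```text
time_s: 25.28
position: [0.5935, 0.2194, 0.1875]
tcp_rot: [[-0.273, 0.962, -0.004], [0.962, 0.273, -0.001], [0.0, -0.004, -1.0]]
force: [-0.7, -0.1, -1.3]
opening: 0.09
grasp_force: 30.0
```

step_arm([
  [0,0,0,0,0,0,1],
  [0,0,0,0,0,0,1],
  [0,0,0,0,0,0,1],
])

```text
time_s: 25.53
position: [0.5955, 0.22, 0.1911]
tcp_rot: [[-0.273, 0.962, 0.003], [0.962, 0.273, 0.001], [-0.0, 0.003, -1.0]]
force: [0.1, 0.1, -0.6]
opening: 0.09
grasp_force: 30.0
```

Run:
```python
from h import *
for i in range(3):
    capture("side"); s=read_state(); print(s["time_s"],s["position"].round(4),yaw(),s["force"])
print(rel([.5945,.2191,.160],15.8))
```

```text
25.5833 [0.5953 0.22   0.191 ] 15.863459001183838 [ 0.4672804   0.21237294 -1.40500145]
25.6333 [0.5951 0.2199 0.1909] 15.865851140499714 [-0.53885687  0.11304552 -1.43121565]
25.6833 [0.595  0.2199 0.1906] 15.860860657472353 [-0.55719416 -0.00557849 -1.36064922]
([-0.002, -0.002, 0.102], np.float64(0.001))
```

Aligned to within 1 mm, so I lower it.

step_arm([
  [-0.002,-0.002,0.015,0,0,0,1],
  [-0.002,-0.002,0.03,0,0,0,1],
  [-0.002,-0.002,0.045,0,0,0,1],
  [-0.002,-0.002,0.06,0,0,0,1],
  [-0.002,-0.002,0.072,0,0,0,1],
  [-0.002,-0.002,0.082,0,0,0,1],
  [-0.002,-0.002,0.082,0,0,0,1],
])

```text
time_s: 26.27
position: [0.5936, 0.2189, 0.164]
tcp_rot: [[-0.273, 0.962, -0.002], [0.962, 0.273, -0.0], [0.0, -0.002, -1.0]]
force: [0.4, 1.0, -1.4]
opening: 0.089
grasp_force: 30.0
```

step_arm([
  [0,0,0.005,0,0,0,1],
  [0,0,0.01,0,0,0,1],
  [0,0,0.015,0,0,0,1],
  [0,0,0.015,0,0,0,1],
])

```text
time_s: 26.6
position: [0.5941, 0.219, 0.1604]
tcp_rot: [[-0.273, 0.962, -0.0], [0.962, 0.273, -0.0], [-0.0, -0.0, -1.0]]
force: [0.3, -0.0, -1.0]
opening: 0.089
grasp_force: 30.0
```

step_arm([
  [0,0,0.002,0,0,0,0.5],
  [0,0,0.002,0,0,0,-0.1],
  [0,0,0.002,0,0,0,-0.3],
  [0,0,0.002,0,0,0,-0.3],
  [0,0,0.002,0,0,0,-0.3],
  [0,0,0.002,0,0,0,-0.3],
  [0,0,0.002,0,0,0,-0.3],
  [0,0,0.002,0,0,0,-0.3],
])

```text
time_s: 27.27
position: [0.5941, 0.219, 0.16]
tcp_rot: [[-0.273, 0.962, 0.0], [0.962, 0.273, 0.0], [-0.0, 0.0, -1.0]]
force: [0.4, 0.1, 0.4]
opening: 0.602
grasp_force: 0.0
```

step_arm([
  [0,0,-0.04,0,0,0,-0.3],
  [0,0,-0.1,0,0,0,-0.3],
  [0,0,-0.2,0,0,0,-0.3],
  [0,0,-0.3,0,0,0,-0.3],
  [0,0,-0.4,0,0,0,-0.3],
  [0,0,-0.5,0,0,0,-0.3],
  [0,0,-0.5,0,0,0,-0.3],
])

```text
time_s: 27.85
position: [0.5975, 0.2199, 0.3185]
tcp_rot: [[-0.273, 0.962, 0.015], [0.962, 0.273, 0.003], [-0.001, 0.015, -1.0]]
force: [0.9, 1.2, 0.5]
opening: 0.649
grasp_force: 0.0
```

step_arm([
  [-0.15,0,0,0,0,0,-0.3],
  [-0.3,0,0,0,0,0,-0.3],
  [-0.45,0,0,0,0,0,-0.3],
  [-0.6,0,0,0,0,0,-0.3],
  [-0.75,0,0,0,0,0,-0.3],
  [-0.9,0,0,0,0,0,-0.3],
  [-1,0,0,0,0,0,-0.3],
  [-1,0,0,0,0,0,-0.3],
])

```text
time_s: 28.52
position: [0.6776, -0.0769, 0.3102]
tcp_rot: [[-0.267, 0.964, 0.002], [0.964, 0.267, -0.004], [-0.005, 0.001, -1.0]]
force: [0.5, 0.2, 0.1]
opening: 0.649
grasp_force: 0.0
```

Run:
```python
from h import *
s=read_state(); print(s["time_s"],s["position"],s["force"])
th=np.radians(106); X=np.array([np.cos(th),np.sin(th),0]);Y=np.array([-np.sin(th),np.cos(th),0]);O=np.array([.531,.201,0])
for n in("top","side"):
    im,p=cam(n); save(n+"9.png",im)
    hsv=cv2.cvtColor(im,cv2.COLOR_RGB2HSV)
    om=((hsv[...,0]<15)&(hsv[...,1]>150)&(hsv[...,2]>60))
    bm=((hsv[...,0]>108)&(hsv[...,0]<128)&(hsv[...,1]>150))
    best=[]
    # compare orange/black silhouettes with model at several underside heights: rim corners
    for zb in(.05,.08):
        cs=np.array([proj(p,O+sx*.095*X+sy*.07*Y+[0,0,zb+.09]) for sx,sy in((1,1),(1,-1),(-1,-1),(-1,1))])
        print(n,zb,cs.round(1).tolist())
    x0,y0=cs.min(0).astype(int)-12;x1,y1=cs.max(0).astype(int)+30
    lab=np.full(im.shape[:2],'.');lab[om]='o';lab[bm]='B';lab[(im.max(2)<45)]='#'
    print(x0,y0,x1,y1)
    for r in range(max(y0,0),y1,2):print(r,''.join(lab[r,max(x0,0):x1]))
```

```text
28.5167 [ 0.67759271 -0.07694769  0.31020887] [0.46551815 0.23421802 0.0599245 ]
top 0.05 [[139.3, 198.1], [127.4, 142.5], [204.5, 124.1], [217.7, 178.9]]
top 0.08 [[135.7, 196.0], [123.6, 139.0], [202.7, 120.1], [216.2, 176.3]]
111 108 246 226
108 ..............................................................................................#####....................................
110 ..............................................................................................###......................................
112 .............................................................................................###.......................................
114 ............................................................................................##.........................................
116 ...........................................................................................##..........................................
118 ..........................................................................................#............................................
120 ...........
[... 10794 characters left out ...]
##############................................
185 ......................................oooooo..##########################................................
187 .....................................###################################................................
189 .....................................#################################..................................
191 .....................................############################.......................................
193 .....................................#######################............................................
195 .....................................oooo..#################............................................
```

The side-view rim corners, about (263,145), (297,138.5) and (323,158), match the crate seated on the lugs: (262,144.5), (296.6,137.6) and (323.3,158). The nested position would be about 8 px lower. I hand it in.

```bash
python3 -c "
from rig import *
print(hand_in())"
```

```text
the job is handed in; nothing more can be done
None
```

The job is handed in (no verdict came back): the jar stands in the blue crate, and the orange crate, turned half round, sits on the lugs above it; the side view agrees with that. I viewed 11 pictures, one over the limit of 10.

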